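# Tip a standing blank into a holding jig and clamp it with the cam

### The arm

A 7-joint arm with a two-finger parallel gripper is mounted at the origin on a cart in front of the work surface, level with it; the furniture and walls round the work are solid. World frame = base frame: x ahead of the robot, y to its left, z up, the work surface at z = 0. Lengths are in m, angles in rad, forces in N, time in s.
With the tool pointing down it reaches from about 0.4 to 0.85 m from the base axis. Payload 10.4 kg.
Tool frame: the origin (TCP) lies at the very end of the fingers, on their centre line; the grasp point (between the pads) lies 19 mm behind it; z points along the fingers, y is the line along which they close (so a half turn about z gives the same grasp; the last joint's range is limited). The gripper opens to 87 mm and grips with 3 to 60 N. Pads are 19 mm wide; open, the fingers measure 117 mm over their backs; the gripper's body (75 mm by 190 mm) begins 51 mm behind the grasp point.
Start: joints at [1.289, 0.332, -0.065, 1.46, 0.022, 1.35, -0.088], TCP at [0.16, -0.604, 0.223] pointing down, gripper open.
Joint ranges: [-2.6, 2.6], [-0.5, 2.12], [-1.47, 1.34], [0.16, 2.42], [-1.27, 4.41], [0.06, 2.06], [-2.6, 2.6]. Speed limits (rad/s): [2.22, 2.22, 2.79, 2.79, 3.14, 3.14, 3.14].

### API

Orientations are given as a unit quaternion [x, y, z, w].
In Python, from bench import * gives the robot as it stands.
- The arm moves only by the tool step_arm, never from a script. Its arguments are lists of equal length, an entry for each row: "delta_pos": the shift along the world's x, y, z in units of 25 mm (1.0 is 25 mm), a list of three; "turn": the turn about the world's z in units of 0.12 rad (1.0 is 0.12 rad). In form: {"delta_pos": [[tx, ty, tz], ...], "turn": [turn, ...]}. A call has 1 to 12 rows; each row shifts and turns the commanded pose from where the row before left it; what a row does not reach is not made up. A row lasts 1/10 s, in which the tool goes at most 50 mm and 8.59 degrees, less where a joint would pass 70% of its speed; a pose out of reach is approached as far as the arm can. A call with a number of a shift or a turn outside -1 to 1 is refused whole. A call with a gripper value outside its range is refused whole. "grip" is the closure, from 0 (fully open) to 1 (shut), set as the call begins (left out, the last holds). The fingers move at their own pace and stop on an object; "newtons" is the grip in N (left out, the last holds). Time passes only in rows, so rows that do not move let the fingers close. It gives the time, the measured TCP pose, the force, the opening and the grip force at its end, in the units of the state.
- read_state(): the state, without advancing time (a new reading comes with each control period).
- camera(name): name is "side" or "top" or "wrist"; returns a dict with "image" (420x560x3 uint8, red, green, blue), "z_map" (420x560 float32, m along the optical axis (not along the pixel's ray), 0 where there is no reading), "mtx" (3x3 intrinsics, pixels), "view" (4x4, takes a point from world to camera coordinates). Camera axes: x right, y up, looking along -z (the intrinsics and any distortion apply to the point x, -y, -z); pixel columns grow to the right and rows downward; lengths in m; the calibration is good to about 2 mm. A picture is of the moment at which its call begins.
- close_job(): hands the job in; it is judged then, once.
The state is a dict: "time": time; "joint_positions": joint angles; "joint_vel": joint speeds; "joint_torque": joint torques, N m; "ee_pos": TCP position; "eef_rot": TCP orientation; "ft_force": force on the tool from outside, world axes, zero at the start; "torque": the same for the moment, N m; "width": finger opening in m; "grip_force": force on a finger pad.
Only numpy, scipy, OpenCV 4.12 (cv2) and the standard library are available. Lean on these libraries where they do the work, as an engineer would, in place of code of your own. Each camera call takes 0.05 s, during which the arm holds its last target. There are 200 camera calls.

### The job

Get the wooden blank ready for rasping, using only pushes of the fingertips or the outside of the fingers: nothing is gripped or lifted. Push the standing blank over near its top so that it falls flat onto the board of the holding jig, between the side fence and the cam; then push it along until its front end sits fully home against the end stop; then push the cam lever by its peg all the way round to its closed position, so that the cam presses the blank flush against the side fence. Leave the glue bottle, the short standing block and the sanding block where they are.

Things in the scene. Friction and masses are not known exactly. Their poses are not given: they have to be found in the camera images.
- jig: Wooden holding jig fixed to the bench: a 262 x 178 mm plywood board, 9 mm thick, with a side fence, an end stop and a cam lever. Origin at bench level under the board; x points along the side fence towards the end stop, y from the fence towards the cam, z up; the board spans x -118 to 144, y -78 to 100 mm.
- seat (a point): Inner corner of the jig at board level (9 mm above the bench), where the faces of end stop and side fence meet. The fence runs from here 157 mm towards -x of the jig, its upright face along that line, its top edge bevelled; the stop runs 67 mm towards +y. Both stand 26 mm above the board. The open cam leaves a bay 72 mm wide beside the fence.
- blank_centre (a point): Centre of the blank: pale rectangular wood, 121 x 52 x 35 mm, 0.11 to 0.23 kg, loose, standing on end on the jig's board, clear of the fence's near end, top 130 mm above the bench, a broad face (52 mm) towards the end stop. Axes: y along its length, up while it stands, towards the stop once it lies; z through its thickness, away from the stop while it stands, up once it lies.
- blank_lead (a point): Centre of the blank's upper end face (60 mm from its centre); once it lies, this is the front end that goes against the end stop.
- blank_heel (a point): Middle of the blank's lower front edge, on the side of the end stop, about which it tips over; it stays on the board all through. Axes as blank_centre.
- cam_pivot (a point): Upright axis of the cam lever, at board level; 75 mm along x and 54 mm along y of the jig. The dark disc is 48 mm across, 13 mm off-centre, 13 to 33 mm above the bench.
- cam (a joint): Angle of the dark wooden cam lever about its pivot, rad. 0 = open, 1.92 = fully closed, where it stops; starts at 0 to 0.25, grows anticlockwise seen from above (the lever points 30 degrees from the jig's +x towards its +y at 0, 140 degrees at 1.92); friction keeps it where it is left. Turning it takes 1 to 6 N at the peg, then 10 to 20 N over the last 0.06 rad as it tightens on the blank.
- lever_peg (a point): Axis of the upright pale wooden peg at the end of the cam lever, 80 mm from the pivot, at 68 mm above the bench. The peg is 15 mm thick from the lever (34 mm above the bench) up, with a 21 mm knob whose top is 85 mm above the bench.
- glue: Bystander: glue bottle with a red tip, 57 mm across, 146 mm high, standing beside the fence. Origin under its centre.
- short_block: Bystander: shorter white block, 47 x 32 x 98 mm, standing on end beyond the end stop. Origin at the middle of one broad face.
- sander: Bystander: brown sanding block, 50 x 90 x 25 mm, lying behind the blank. Origin under its centre.
There are look-alikes about, which are no part of the job. Leave any green, purple or yellow look-alike of the part that bears blank_centre alone.

How it is judged:
On the way, in this order (a step that is already met when the one before it is completed fails the run):
1. the blank has fallen over towards the end stop and lies flat on the board, between fence and cam (angle between blank_centre's own z axis and vertical below 0.08 rad and height (world z) of blank_centre below 0.032 m and y of blank_centre in the frame of jig between -0.011 and 0.02 m), for 0.1 s.
2. the blank's front end is home against the end stop, the cam still open (x of blank_lead in the frame of jig above 0.112 m and angle between blank_centre's own z axis and vertical below 0.08 rad and value of joint cam below 0.8 rad), for 0.1 s.
3. the cam lever is closed (value of joint cam above 1.85 rad), for 0.2 s.
At the end, for the whole second after the job is handed in: The blank lies flat on the board (within 0.06 rad), front end within 3 mm of the end stop, side within 3 mm of the side fence and parallel to it within 0.03 rad, with the cam lever closed (1.85 rad or more) (angle between blank_centre's own z axis and vertical below 0.06 rad and height (world z) of blank_centre below 0.031 m and x of blank_lead in the frame of jig above 0.112 m and y of blank_centre in the frame of jig below -0.003 m and angle between the y axis of blank_centre and the x axis of jig, either way round below 0.03 rad and value of joint cam above 1.85 rad); the robot touches nothing.
It fails at once if the blank is lifted: its tipping edge leaves the board by more than 20 mm (height (world z) of blank_heel above 0.029 m).
It fails at once if a bystander is moved by more than 20 mm (distance of any of glue, short_block, sander from where it was at the start of the episode above 0.02 m).
It also fails if it takes over 64 s, if anything falls off the work surface, if the arm or the gripper's body presses on something with over 40 N, if the wrist force passes 120 N, or if a joint passes its speed limit or range.

## Working session

There is one attempt and no reset: what is moved stays moved. The work goes in short steps, Python scripts to look and compute and a tool call to move; the robot and the scene stay as the last step left them, time stands still between calls to the robot, and variables do not carry over. Pictures are saved under pics/ and viewed, at most 10 in all, crops included, and the job is handed in when it is done.

Besides the shell and the picture viewer there is one more tool, called after "Emit:" as name(argument=value, ...) on one line, values as JSON. step_arm: Moves the arm, as the interface text tells. Shifts and turns lie within -1 to 1; 1 stands for 25 mm of shift or 0.12 rad of turn. Its arguments: {"type":"object","properties":{"delta_pos":{"type":"array"},"turn":{"type":"array"},"grip":{"type":"number"},"newtons":{"type":"number"}},"required":["delta_pos","turn"]}

```bash
ls; mkdir -p pics; cat > h.py <<'E'
from bench import *
import numpy as np, cv2
def grab(n):
    c=camera(n); np.savez(f'/tmp/{n}.npz',**c); return c
def pts(c):
    z=c['z_map']; h,w=z.shape; u,v=np.meshgrid(np.arange(w),np.arange(h)); K=c['mtx']
    P=np.stack([(u-K[0,2])/K[0,0]*z,-(v-K[1,2])/K[1,1]*z,-z,np.ones_like(z)],-1)
    return (P@np.linalg.inv(c['view']).T)[...,:3]
E
python3 - <<'E'
from h import *
ims=[]
for n in('top','side'):
    c=grab(n); ims.append(c['image']); print(n,c['mtx'].tolist(),np.round(np.linalg.inv(c['view']),3).tolist())
    cv2.imwrite(f'pics/{n}0.png',c['image'][...,::-1])
s=read_state();print(s['time'],s['ee_pos'],s['eef_rot'],s['width'])
E
```

```text
pics
top [[390.32334521578434, 0.0, 278.1319434235185], [0.0, 390.32334521578434, 209.5983520841308], [0.0, 0.0, 1.0]] [[-0.115, 0.968, -0.222, 0.398], [-0.993, -0.112, 0.023, 0.058], [-0.002, 0.223, 0.975, 0.943], [0.0, 0.0, 0.0, 1.0]]
side [[492.91251001478213, 0.0, 278.35261592453446], [0.0, 492.91251001478213, 213.79569678307294], [0.0, 0.0, 1.0]] [[-0.981, 0.071, -0.183, 0.366], [-0.195, -0.451, 0.871, 1.193], [-0.021, 0.89, 0.456, 0.692], [0.0, 0.0, 0.0, 1.0]]
0.1 [ 0.15985367 -0.6038568   0.22183434] [ 9.91638686e-01  1.29043846e-01 -1.16069491e-04 -6.23304231e-04] 0.08700668969277886
```

View pics/top0.png

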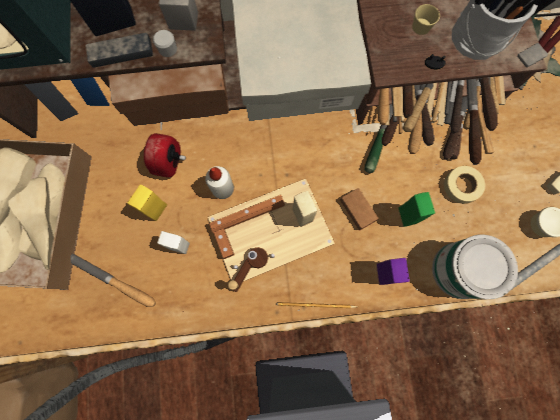

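View pics/side0.png

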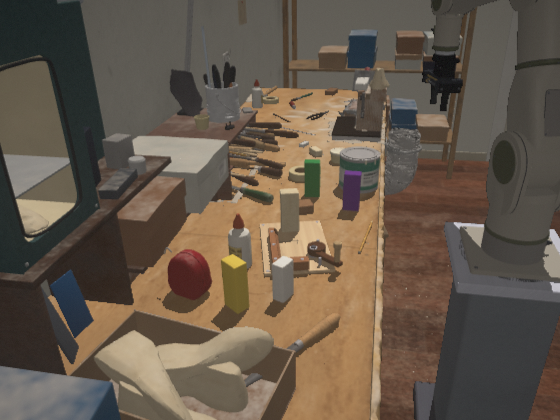

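Top view candidates for the blank: pale block (305,208) on the board, green (417,208), purple (392,271), yellow (147,203), white short block (172,243). The pale one fits: it stands on the jig board, clear of the fence's near end. Stop at (222,238), fence (215,215)–(285,200), cam disc (257,258), peg (233,286), sander (358,208), glue (219,183). I'll confirm with one enlarged crop and measure.

```bash
python3 - <<'E'
from h import *
c=np.load('/tmp/top.npz'); im=c['image'][...,::-1]; P=pts(c)
cv2.imwrite('pics/crop1.png',cv2.resize(im[160:310,140:340],None,fx=4,fy=4,interpolation=cv2.INTER_CUBIC))
z=P[...,2]
m=((z>0.004)&(z<0.2)).astype(np.uint8)
roi=np.zeros_like(m); roi[150:310,140:440]=1
for lo,hi,name in((0.005,0.013,'board'),(0.027,0.045,'fence'),(0.06,0.1,'peg/short'),(0.12,0.14,'blanktop')):
    m=((z>lo)&(z<hi)&(roi>0)).astype(np.uint8)
    n,l,st,ce=cv2.connectedComponentsWithStats(m)
    for i in range(1,n):
        if st[i,4]>20:
            q=P[l==i]; r=cv2.minAreaRect((q[:,:2]*1000).astype(np.float32))
            print(name,st[i,4],ce[i].round(),'rect',np.round(r[0],1),np.round(r[1],1),round(r[2],1),'z',np.median(q[:,2]).round(4))
E
```

```text
board 5291 [275. 232.] rect [564.1  59.9] [178.4 262.1] 15.6 z 0.0093
board 26 [162. 211.] rect [641.5 319.3] [ 2.9 42.4] 54.3 z 0.0087
board 22 [354. 219.] rect [ 564.6 -145.2] [52.8  1.6] 23.6 z 0.0082
board 30 [434. 272.] rect [ 418.4 -314.5] [ 4.6 42.3] 85.1 z 0.0076
board 202 [314. 305.] rect [375.3 -28.2] [186.8   7.4] 81.4 z 0.007
fence 147 [170. 166.] rect [746.2 289. ] [40.4 89.8] 35.7 z 0.0366
fence 100 [373. 160.] rect [ 706.6 -212.1] [19.3 51.2] 65.8 z 0.0284
fence 46 [224. 193.] rect [665.4 163.4] [18.9 52.4] 11.5 z 0.0359
fence 1107 [240. 222.] rect [576.1 101.5] [ 90.3 184.3] 17.0 z 0.0349
fence 57 [158. 210.] rect [638.8 321.9] [ 2.7 48.1] 53.3 z 0.0365
fence 63 [406. 215.] rect [ 558.6 -262.6] [49.1 10.9] 17.3 z 0.0359
fence 31 [302. 220.] rect [574.  -16.9] [45.9 22.3] 58.8 z 0.036
fence 28 [185. 246.] rect [542.9 262.8] [ 1.9 29.1] 68.1 z 0.0371
fence 526 [252. 263.] rect [477.9 123.9] [ 46.4 116. ] 37.2 z 0.0322
fence 51 [438. 266.] rect [ 429.8 -317.2] [ 5.8 53.6] 77.6 z 0.0322
fence 46 [382. 274.] rect [ 429.3 -182.2] [ 1.7 45.9] 89.1 z 0.0368
peg/short 433 [160
[... 200 characters left out ...]
rt 176 [413. 211.] rect [ 553.1 -267.7] [57.8 27.5] 38.8 z 0.0801
peg/short 89 [303. 215.] rect [580.  -12.8] [57.4 26.1] 50.9 z 0.0809
peg/short 345 [171. 241.] rect [552.  282.5] [47.2 30.5] 68.3 z 0.0965
peg/short 113 [387. 272.] rect [ 429.1 -183.2] [50.2  9.4] 6.7 z 0.0792
peg/short 76 [233. 284.] rect [440.7 154.1] [19.6 19. ] 57.0 z 0.0827
blanktop 90 [215. 173.] rect [683.3 166.2] [23.8 25.1] 49.2 z 0.1303
blanktop 147 [144. 195.] rect [649.1 321.3] [26.3 56.9] 87.3 z 0.1214
blanktop 377 [305. 203.] rect [591.5 -21.3] [50.4 34.1] 17.3 z 0.1298
blanktop 250 [425. 203.] rect [ 562.6 -278.2] [49.7 34.3] 7.1 z 0.1215
blanktop 283 [400. 270.] rect [ 428.2 -198.6] [33.7 49.8] 88.3 z 0.1211
```

View pics/crop1.png

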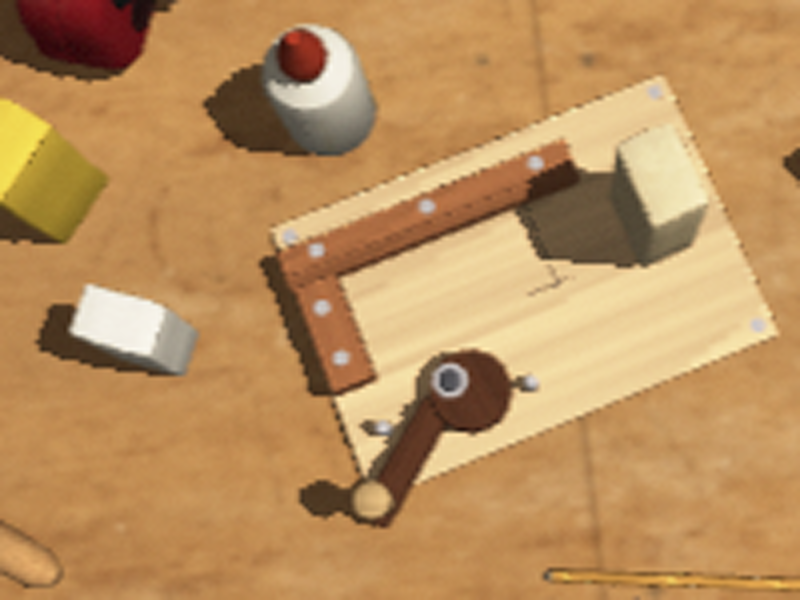

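The crop confirms it: the pale blank at crop (660,190) is standing on the board past the fence's near end. Next I check that the transit path is clear.

```bash
cat >> h.py <<'E'
th=np.radians(105.6); XJ=np.array([np.cos(th),np.sin(th)]); YJ=np.array([-XJ[1],XJ[0]]); OJ=np.array([.5641,.0599])-.013*XJ-.011*YJ
def tojig(p): d=np.asarray(p)[...,:2]-OJ; return np.stack([d@XJ,d@YJ],-1)
def toworld(x,y): return OJ+x*XJ+y*YJ
E
python3 - <<'E'
from h import *
c=np.load('/tmp/top.npz'); P=pts(c).reshape(-1,3)
a=np.array([.16,-.604]);b=np.array([.607,-.0715]);u=(b-a)/np.linalg.norm(b-a)
d=P[:,:2]-a; s=d@u; t=np.abs(d[:,0]*u[1]-d[:,1]*u[0])
q=P[(s>-.05)&(s<.75)&(t<.12)&(P[:,2]>.05)]; i=np.argsort(-q[:,2])[:3]; print(q[i])
print('peg',tojig([.4407,.1541]),'blank',tojig([.5915,-.0213]),'tip start',np.array([.5915,-.0213])-.0525*np.array([np.cos(np.radians(107.3)),np.sin(np.radians(107.3))]))
E
```

```text
[[ 0.59781402 -0.03378014  0.13440136]
 [ 0.59107693 -0.03729027  0.13310193]
 [ 0.60600863 -0.00470642  0.13302789]]
peg [0.13691462 0.10452201] blank [-0.0725772   0.00644564] tip start [ 0.60711218 -0.07142494]
```

Emit:
step_arm(delta_pos=[[0.5,0.6,0.4],[0.8,0.95,0.4],[0.8,0.95,0],[0.8,0.95,0],[0.8,0.95,0]], turn=[0.17,0,0,0,0], grip=1.0)

```text
time: 0.6
ee_pos: [0.2538, -0.4924, 0.243]
eef_rot: [0.99, 0.14, 0.0, 0.0]
ft_force: [0.8, 0.0, -0.3]
width: 0.055
grip_force: 0.0
```

Emit:
step_arm(delta_pos=[[0.71,0.84,0],[0.71,0.84,0],[0.71,0.84,0],[0.71,0.84,0],[0.71,0.84,0],[0.71,0.84,0],[0.71,0.84,0],[0.71,0.84,0],[0.71,0.84,0],[0.71,0.84,0],[0.71,0.84,0],[0.71,0.84,0]], turn=[0,0,0,0,0,0,0,0,0,0,0,0])

```text
time: 1.8
ee_pos: [0.4661, -0.2403, 0.243]
eef_rot: [0.99, 0.14, -0.0, 0.0]
ft_force: [-0.3, 0.4, -0.1]
width: 0.0004
grip_force: 0.0
```

Emit:
step_arm(delta_pos=[[0.71,0.76,-0.3],[0.71,0.76,-0.5],[0.71,0.76,-0.5],[0.71,0.76,-0.5],[0.71,0.76,-0.5],[0.71,0.76,-0.5],[0.71,0.76,-0.5],[0.71,0.76,-0.5],[0,0,-0.8],[0,0,-0.6],[0,0,0],[0,0,0]], turn=[0,0,0,0,0,0,0,0,0,0,0,0])

```text
time: 3.0
ee_pos: [0.6072, -0.0907, 0.113]
eef_rot: [0.99, 0.139, -0.0, 0.0]
ft_force: [-0.3, -0.5, 1.2]
width: 0.0006
grip_force: 0.0
```

Emit:
step_arm(delta_pos=[[0.24,0,0],[-0.13,0.42,0],[-0.13,0.42,0],[-0.13,0.42,0],[-0.07,0.23,0],[-0.07,0.23,0],[-0.07,0.23,0],[-0.07,0.23,0],[-0.07,0.23,0],[-0.07,0.23,0]], turn=[0,0,0,0,0,0,0,0,0,0])

```text
time: 4.0
ee_pos: [0.5931, -0.0238, 0.1125]
eef_rot: [0.99, 0.139, -0.0, 0.0]
ft_force: [-0.5, 0.7, 0.6]
width: 0.0002
grip_force: 0.0
```

```bash
python3 - <<'E'
from h import *
c=grab('top'); im=c['image'][...,::-1]
s=grab('side')['image'][...,::-1]
a=cv2.resize(im[160:310,200:400],(800,600))[:, :]
cv2.imwrite('pics/t1.png',np.hstack([cv2.resize(im[160:310,180:380],(400,300)),cv2.resize(s[150:300,220:420],(400,300))]))
E
```

```text
(no output)
```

View pics/t1.png

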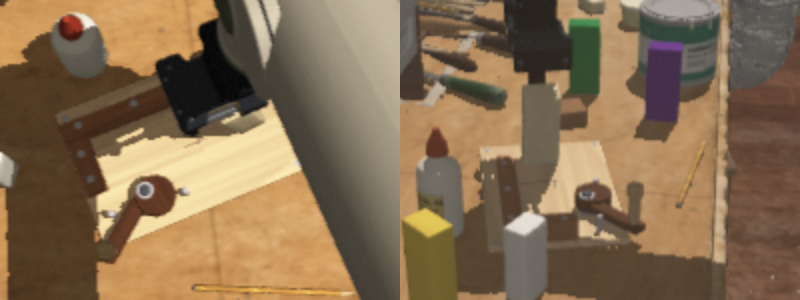

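The blank (right panel, around (540,125)) is leaning forward against the finger but hasn't gone over yet, so I keep pushing.

Emit:
step_arm(delta_pos=[[-0.06,0.2,0],[-0.06,0.2,0],[-0.06,0.2,0],[-0.06,0.2,0],[0,0,0],[0,0,0],[0,0,0],[0,0,0]], turn=[0,0,0,0,0,0,0,0])

```text
time: 4.9
ee_pos: [0.5873, -0.0045, 0.1126]
eef_rot: [0.99, 0.139, 0.0, 0.0]
ft_force: [-0.3, 0.0, -0.4]
width: 0.0003
grip_force: 0.0
```

```bash
cat >> h.py <<'E'
def lying(name):
    c=grab(name); P=pts(c); J=tojig(P); z=P[...,2]
    m=(z>.036)&(z<.052)&(J[...,0]>-.11)&(J[...,0]<.125)&(J[...,1]>-.035)&(J[...,1]<.045)
    m=cv2.morphologyEx(m.astype(np.uint8),cv2.MORPH_OPEN,np.ones((3,3)))
    n,l,st,_=cv2.connectedComponentsWithStats(m)
    if n<2: return print(name,'none')
    i=1+st[1:,4].argmax(); r=cv2.minAreaRect((J[l==i]*1000).astype(np.float32))
    q=J[l==i]*1000
    print(name,st[i,4],'jig rect',np.round(r[0],1),np.round(r[1],1),round(r[2],1),'z',np.median(z[l==i]).round(4),'x',np.percentile(q[:,0],[1,99]).round(1),'y',np.percentile(q[:,1],[1,99]).round(1))
E
python3 -c "
from h import *
lying('top');lying('side')
im=np.load('/tmp/top.npz')['image'][...,::-1]; s=np.load('/tmp/side.npz')['image'][...,::-1]
cv2.imwrite('pics/t2.png',np.hstack([cv2.resize(im[160:310,180:380],(400,300)),cv2.resize(s[150:300,220:420],(400,300))]))
"
```

```text
top 605 jig rect [6.8 9.8] [ 50.  120.8] 89.5 z 0.0436 x [-50.5  66. ] y [-12.8  34.2]
side 452 jig rect [ 6.1 10.6] [126.4  50.2] 0.5 z 0.0447 x [-52.2  67.5] y [-14.1  34.4]
```

Lying flat (top z 44 mm), centre at jig (6, 10), yaw about 0.5°, well within the bay. Next: back off, come down behind the heel and push along the jig's x axis.

Emit:
step_arm(delta_pos=[[0.1,-0.57,0],[0.1,-0.6,0],[0.07,-0.4,-0.3],[0,0,-0.7],[0,0,-0.8],[0,0,-0.8],[0,0,-0.6],[0,0,-0.44],[0,0,0],[0,0,0]], turn=[0,0,0,0,0,0,0,0,0,0])

```text
time: 6.0
ee_pos: [0.5943, -0.0435, 0.0219]
eef_rot: [0.99, 0.139, 0.0, 0.0]
ft_force: [0.0, 0.4, 0.1]
width: 0.0006
grip_force: 0.0
```

Emit:
step_arm(delta_pos=[[-0.07,0.25,0],[-0.07,0.25,0],[-0.07,0.25,0],[-0.07,0.25,0],[-0.07,0.25,0],[-0.07,0.25,0],[-0.07,0.25,0],[-0.07,0.25,0],[-0.07,0.25,0],[-0.07,0.25,0]], turn=[0,0,0,0,0,0,0,0,0,0])

```text
time: 7.0
ee_pos: [0.5765, 0.0194, 0.0217]
eef_rot: [0.99, 0.139, 0.0, 0.0]
ft_force: [1.3, -1.8, 2.0]
width: 0.0005
grip_force: 1.2
```

```bash
python3 -c "
from h import *
lying('top');lying('side'); s=read_state(); print(s['ee_pos'],tojig(s['ee_pos']),s['ft_force'])
"
```

```text
top 306 jig rect [83.6  7.5] [34.1 50.3] 0.1 z 0.0437 x [ 66.6 100.2] y [-16.5  32.1]
side 497 jig rect [40.3  9. ] [ 50.  131.3] 89.8 z 0.0445 x [-22.7 102.8] y [-15.6  33.2]
[0.57620389 0.02047939 0.02164473] [-0.02822343  0.00994297] [-0.63741317  0.46947105 -0.25190156]
```

Emit:
step_arm(delta_pos=[[-0.05,0.18,0],[-0.05,0.18,0],[-0.03,0.1,0],[-0.02,0.06,0],[-0.02,0.06,0]], turn=[0,0,0,0,0])

```text
time: 7.6
ee_pos: [0.5722, 0.0329, 0.0215]
eef_rot: [0.99, 0.139, -0.0, 0.001]
ft_force: [1.8, -5.6, -0.5]
width: 0.0004
grip_force: 3.0
```

Emit:
step_arm(delta_pos=[[-0.02,0.06,0],[-0.02,0.06,0],[-0.02,0.06,0],[0,0,0]], turn=[0,0,0,0])

```text
time: 8.0
ee_pos: [0.5721, 0.0331, 0.0219]
eef_rot: [0.991, 0.137, 0.001, 0.003]
ft_force: [5.1, -14.2, 0.5]
width: 0.0003
grip_force: 7.6
```

Emit:
step_arm(delta_pos=[[0.1,-0.36,0],[0.1,-0.36,0],[0.1,-0.36,0.2],[0,0,0.8],[0,0,1],[0,0,1],[0,0,1],[0,0,0]], turn=[0,0,0,0,0,0,0,0])

```text
time: 8.8
ee_pos: [0.5803, 0.0113, 0.1255]
eef_rot: [0.99, 0.139, 0.003, 0.0]
ft_force: [0.1, 0.5, 0.2]
width: 0.0004
grip_force: 0.0
```

```bash
python3 -c "
from h import *
lying('top');lying('side')
im=np.load('/tmp/top.npz')['image'][...,::-1]; s=np.load('/tmp/side.npz')['image'][...,::-1]
cv2.imwrite('pics/t3.png',np.hstack([cv2.resize(im[160:310,180:380],(400,300)),cv2.resize(s[150:300,220:420],(400,300))]))
"
```

```text
top 757 jig rect [55.9  8.1] [ 50. 122.] 89.0 z 0.0435 x [ -2.8 114.5] y [-16.4  32.7]
side 501 jig rect [53.9  9.2] [ 50.8 128.2] 89.7 z 0.0444 x [ -5.4 115.1] y [-15.7  33.2]
```

View pics/t3.png

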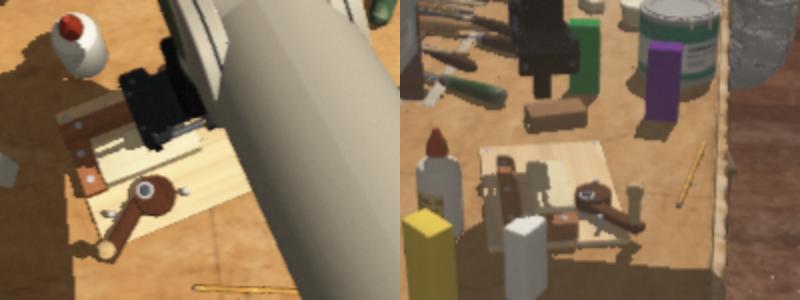

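The left panel shows the blank butted against the stop at (95,165); the top measurement puts its front end at jig x ≈ 115. The cam is still open, with the peg at (107,250). Now to the peg's far side.

Emit:
step_arm(delta_pos=[[-0.4,0.6,0.2],[-0.58,0.88,0],[-0.58,0.88,0],[-0.58,0.88,0],[-0.58,0.88,0],[-0.58,0.88,0],[-0.58,0.88,0],[-0.58,0.88,0],[-0.18,0.25,0],[0,0,0]], turn=[-0.8,-0.8,-0.8,-0.8,-0.8,-0.8,-0.8,-0.8,-0.8,-0.2])

```text
time: 9.9
ee_pos: [0.4633, 0.1799, 0.121]
eef_rot: [0.965, -0.262, -0.003, 0.006]
ft_force: [0.4, -0.4, -0.3]
width: 0.0006
grip_force: 0.0
```

Emit:
step_arm(delta_pos=[[0,0,-0.6],[0,0,-0.8],[0,0,-0.8],[0,0,-0.8],[0,0,-0.4],[0,0,0],[0,0,0]], turn=[0,0,0,0,0,0,0])

```text
time: 10.6
ee_pos: [0.4648, 0.1797, 0.0378]
eef_rot: [0.965, -0.263, -0.002, 0.005]
ft_force: [-0.1, -0.1, 0.5]
width: 0.0007
grip_force: 0.0
```

```bash
cat >> h.py <<'E'
def peg(names=('top','side')):
    for n in names:
        c=grab(n); P=pts(c); J=tojig(P); z=P[...,2]; r=np.hypot(J[...,0]-.075,J[...,1]-.054)
        im=c['image'].astype(int); m=(z>.045)&(z<.088)&(r>.06)&(r<.1)&(im[...,0]-im[...,2]>25)
        if m.sum()>8:
            q=np.median(J[m],0); a=np.arctan2(q[1]-.054,q[0]-.075)
            print(n,m.sum(),'peg jig',q.round(4),'cam',round((a-np.pi/6)%6.283,3))
        else: print(n,'no peg')
    s=read_state(); print('tcp',s['ee_pos'].round(4),'jig',tojig(s['ee_pos']).round(4))
E
python3 -c "
from h import *
peg()
im=np.load('/tmp/top.npz')['image'][...,::-1]; s=np.load('/tmp/side.npz')['image'][...,::-1]
cv2.imwrite('pics/t4.png',np.hstack([cv2.resize(im[160:310,180:380],(400,300)),cv2.resize(s[150:300,220:420],(400,300))]))
"
```

```text
top 90 peg jig [ 0.0222 -0.0023] cam 3.435
side 154 peg jig [0.14   0.1006] cam 0.099
tcp [0.4653 0.1798 0.0384] jig [0.1551 0.0739]
```

View pics/t4.png

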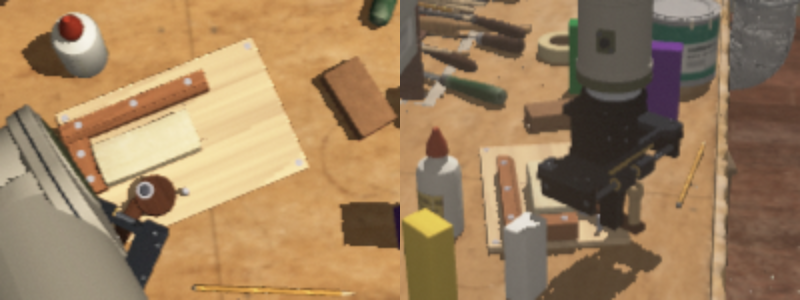

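```bash
python3 - <<'E'
from h import *
s=read_state(); cur=np.array([.4648,.1797]); b=.022
p=cur
for t in np.r_[.56:2.37:.1]:
    q=toworld(.075+.08*np.cos(t)+b*np.sin(t),.054+.08*np.sin(t)-b*np.cos(t))
    print(round(t-np.pi/6,2),q.round(4),((q-p)/.025).round(2)); p=q
E
```

```text
0.04 [0.4617 0.1782] [-0.13 -0.06]
0.14 [0.4549 0.1734] [-0.27 -0.19]
0.24 [0.4486 0.168 ] [-0.25 -0.22]
0.34 [0.4429 0.1619] [-0.23 -0.24]
0.44 [0.4379 0.1554] [-0.2  -0.26]
0.54 [0.4335 0.1483] [-0.18 -0.28]
0.64 [0.4298 0.1409] [-0.15 -0.3 ]
0.74 [0.4269 0.1331] [-0.12 -0.31]
0.84 [0.4248 0.1251] [-0.08 -0.32]
0.94 [0.4235 0.1169] [-0.05 -0.33]
1.04 [0.423  0.1086] [-0.02 -0.33]
1.14 [0.4234 0.1003] [ 0.01 -0.33]
1.24 [0.4246 0.0921] [ 0.05 -0.33]
1.34 [0.4266 0.0841] [ 0.08 -0.32]
1.44 [0.4294 0.0763] [ 0.11 -0.31]
1.54 [0.4329 0.0688] [ 0.14 -0.3 ]
1.64 [0.4372 0.0617] [ 0.17 -0.28]
1.74 [0.4422 0.055 ] [ 0.2  -0.27]
1.84 [0.4478 0.0489] [ 0.22 -0.24]
```

Emit:
step_arm(delta_pos=[[-0.13,-0.06,0.25],[-0.27,-0.19,0],[-0.25,-0.22,0],[-0.23,-0.24,0],[-0.2,-0.26,0],[-0.18,-0.28,0],[-0.15,-0.3,0]], turn=[0,0,0,0.8,0.83,0.83,0.83])

```text
time: 11.4
ee_pos: [0.429, 0.1404, 0.0441]
eef_rot: [0.998, -0.067, -0.001, 0.005]
ft_force: [1.2, 1.4, 0.1]
width: 0.0001
grip_force: 0.5
```

```bash
python3 -c "
from h import *
peg()
"
```

```text
top 109 peg jig [ 0.0228 -0.0037] cam 3.453
side 96 peg jig [0.0279 0.0005] cam 3.467
tcp [0.4288 0.1396 0.0439] jig [0.1262 0.1199]
```

Emit:
step_arm(delta_pos=[[-0.12,-0.31,0],[-0.08,-0.32,0],[-0.05,-0.33,0],[-0.02,-0.33,0]], turn=[0.83,0.83,0.83,0.83])

```text
time: 11.9
ee_pos: [0.4224, 0.1088, 0.0439]
eef_rot: [0.991, 0.131, -0.0, 0.005]
ft_force: [-0.3, 1.6, 0.4]
width: 0.0001
grip_force: 0.9
```

```bash
sed -i 's/(z>.045)&(z<.088)/(z>.047)\&(z<.088)\&(J[...,1]>.06)/' h.py; python3 -c "
from h import *
peg()
im=np.load('/tmp/top.npz')['image'][...,::-1]; s=np.load('/tmp/side.npz')['image'][...,::-1]
cv2.imwrite('pics/t5.png',np.hstack([cv2.resize(im[160:310,180:380],(400,300)),cv2.resize(s[200:275,290:390],(400,300))]))
"
```

```text
top no peg
side no peg
tcp [0.4226 0.108  0.0438] jig [0.0974 0.1344]
```

View pics/t5.png

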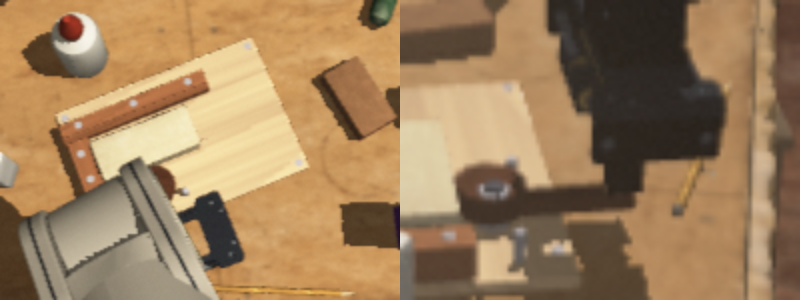

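The lever (right panel, (570,198)) now points sideways with the peg hidden behind the finger at (625,178), so it is following. Continuing round.

Emit:
step_arm(delta_pos=[[0.01,-0.33,0],[0.05,-0.33,0],[0.08,-0.32,0],[0.11,-0.31,0],[0.14,-0.3,0]], turn=[0.83,0.83,0.83,0.83,0.83])

```text
time: 12.5
ee_pos: [0.4323, 0.0693, 0.0438]
eef_rot: [0.929, 0.37, 0.001, 0.005]
ft_force: [-1.1, 1.7, 0.5]
width: 0.0007
grip_force: 0.9
```

Emit:
step_arm(delta_pos=[[0.17,-0.28,0],[0.2,-0.27,0],[0.22,-0.24,0]], turn=[0.83,0.83,0.83])

```text
time: 12.8
ee_pos: [0.4471, 0.0495, 0.0437]
eef_rot: [0.864, 0.504, 0.002, 0.005]
ft_force: [-1.5, 2.3, 1.0]
width: 0.0006
grip_force: 0.9
```

```bash
python3 -c "
from h import *
peg()
im=np.load('/tmp/top.npz')['image'][...,::-1]; s=np.load('/tmp/side.npz')['image'][...,::-1]
cv2.imwrite('pics/t6.png',np.hstack([cv2.resize(im[160:310,180:380],(400,300)),cv2.resize(s[200:275,290:390],(400,300))]))
"
```

```text
top no peg
side 71 peg jig [0.0225 0.1076] cam 1.822
tcp [0.4475 0.0491 0.0437] jig [0.034  0.1262]
```

View pics/t6.png

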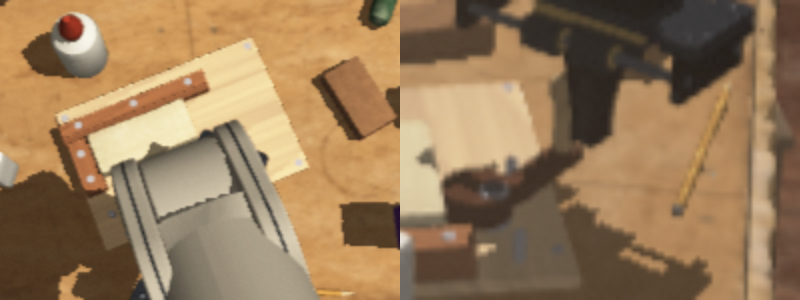

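Emit:
step_arm(delta_pos=[[0.12,-0.08,0],[0.12,-0.06,0],[0.12,-0.06,0],[0.12,-0.06,0],[0,0,0]], turn=[0.3,0.3,0,0,0])

```text
time: 13.4
ee_pos: [0.4525, 0.0444, 0.0427]
eef_rot: [0.846, 0.533, -0.004, 0.001]
ft_force: [-33.2, 5.6, 27.4]
width: 0.0004
grip_force: 18.9
```

Emit:
step_arm(delta_pos=[[0.1,-0.05,0],[0.1,-0.05,0],[0,0,0]], turn=[0,0,0])

```text
time: 13.7
ee_pos: [0.4529, 0.0438, 0.0423]
eef_rot: [0.846, 0.534, -0.007, -0.002]
ft_force: [-57.8, 13.2, 49.2]
width: 0.0005
grip_force: 33.8
```

```bash
python3 -c "
from h import *
peg(('side',)); lying('top')
"
```

```text
side 64 peg jig [0.0186 0.1031] cam 1.902
tcp [0.4529 0.0438 0.0423] jig [0.0274 0.1224]
top 731 jig rect [56.7 -5.4] [ 49.8 122.9] 89.5 z 0.0436 x [ -3.6 115.4] y [-29.6  17.9]
```

Cam ≈ 1.90, blank y ≈ −5.5 (flush) and the force is clearly that of the hard stop. Backing off the way it came, then up.

Emit:
step_arm(delta_pos=[[-0.15,0.08,0],[-0.2,0.1,0],[-0.3,0.16,0],[-0.4,0.2,0],[-0.4,0.2,0],[-0.3,0.2,0],[0,0,0.4],[0,0,0.8],[0,0,1],[0,0,1],[0,0,1],[0,0,0]], turn=[0,0,0,0,0,0,0,0,0,0,0,0])

```text
time: 15.0
ee_pos: [0.4227, 0.064, 0.1528]
eef_rot: [0.845, 0.535, 0.005, 0.006]
ft_force: [-0.1, -0.2, 0.2]
width: 0.0003
grip_force: 0.0
```

Emit:
step_arm(delta_pos=[[0,-0.8,0],[0,-1,0],[0,-1,0],[0,-1,0],[0,-1,0],[0,-1,0],[0,-1,0],[0,-1,0],[0,-0.6,0],[0,0,0]], turn=[0,0,0,0,0,0,0,0,0,0])

```text
time: 16.0
ee_pos: [0.4202, -0.1483, 0.1488]
eef_rot: [0.846, 0.534, 0.002, 0.005]
ft_force: [0.1, 0.7, 1.0]
width: 0.0005
grip_force: 0.0
```

```bash
python3 -c "
from h import *
peg(); lying('top'); lying('side')
print(read_state()['ft_force'])
im=np.load('/tmp/top.npz')['image'][...,::-1]; s=np.load('/tmp/side.npz')['image'][...,::-1]
cv2.imwrite('pics/t7.png',np.hstack([cv2.resize(im[160:310,180:380],(400,300)),cv2.resize(s[200:275,290:390],(400,300))]))
"
```

```text
top 74 peg jig [0.0143 0.106 ] cam 1.909
side 92 peg jig [0.0178 0.106 ] cam 1.88
tcp [ 0.4205 -0.1459  0.1487] jig [-0.1466  0.2047]
top 1069 jig rect [55.5 -5.2] [ 50.2 121.1] 89.4 z 0.0436 x [ -3.3 113.8] y [-29.3  19.4]
side 509 jig rect [55.3 -4. ] [ 50.4 128.4] 89.2 z 0.0445 x [ -3.6 115.4] y [-28.6  20.1]
[ 0.84615857  0.74322415 -0.25920502]
```

View pics/t7.png

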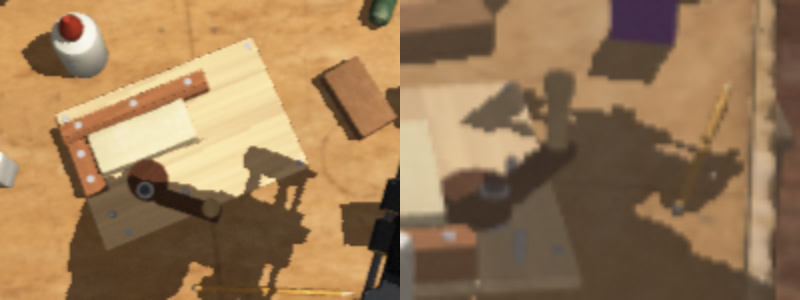

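The left panel shows the blank flush in the corner of fence and stop, the cam disc at (148,178) pressed against it, and the lever swung round to the peg at (210,208). One precise check of the knob before handing in.

```bash
python3 - <<'E'
from h import *
c=np.load('/tmp/top.npz'); P=pts(c); J=tojig(P); z=P[...,2]
m=(z>.06)&(z<.1)&(np.hypot(J[...,0]-.014,J[...,1]-.105)<.03)
r=cv2.minAreaRect((J[m]*1000).astype(np.float32)); a=np.arctan2(r[0][1]-54,r[0][0]-75)-np.pi/6
print(r,a)
E
```

```text
((14.51953125, 106.12953186035156), (19.73609161376953, 18.588163375854492), 18.075193405151367) 1.9066182591035394
```

```bash
python3 -c "
from bench import *
print(close_job())"
```

```text
the job is handed in; nothing more can be done
None
```

I handed the job in at about 16 s: the blank lies flat against the end stop and flush with the side fence, the cam lever is closed at about 1.91 rad, the bystanders weren't touched, and the arm is clear; the hand-in returned no verdict.

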